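Lay a heatproof tile with a spacer gap

ROBOT

A 6-joint arm with a two-finger parallel gripper is mounted at the origin on the work surface. World frame = base frame: x ahead of the robot, y to its left, z up, the work surface at z = 0. Lengths are in m, angles in rad, forces in N, time in s.
With the tool pointing down it reaches from about 0.35 to 1 m from the base axis. Payload 7.1 kg.
Tool frame: the origin (TCP) lies between the finger pads; the fingertips stand 19 mm ahead of it and the grasp point (between the pads) is the TCP; z points along the fingers, y is the line along which they close (so a half turn about z gives the same grasp; the last joint's range is limited). The gripper opens to 85 mm and grips with 20 to 120 N. Pads are 22 mm wide; open, the fingers measure 114 mm over their backs; the gripper's body (76 mm by 85 mm) begins 54 mm behind the grasp point. The pads swing forward as they close: fully open they stand 13 mm farther back than shut.
Start: joints at [1.098, 0.423, 1.63, -0, 1.089, -0.019], TCP at [0.274, 0.562, 0.25] pointing down, gripper open.
Joint ranges: [-3, 3], [-0.9, 2.11], [0.09, 2.58], [-1.31, 4.45], [0.11, 2.69], [-2.54, 2.54]. Speed limits (rad/s): [2.39, 2.39, 3.01, 3.14, 3.14, 3.14].

INTERFACE

Orientations are given as a unit quaternion [x, y, z, w].
In Python, from rig import r gives the robot as it stands.
- The arm moves only by the tool send_rows, never from a script. Its argument "targets" is a list of rows, each a list of 4 numbers: the shift along the tool's x, y, z in cm, then the turn about the tool's z in degrees. A call has 1 to 5 rows; each row is the pose to reach, as a shift and turn from the pose commanded when the call began, along the tool's axes at that moment; what a row does not reach only later rows make up. A row lasts 1/10 s, in which the tool goes at most 50 mm and 8.59 degrees, less where a joint would pass 70% of its speed; a pose out of reach is approached as far as the arm can. A call with a gripper value outside its range is refused whole. "claw" is the finger opening in cm, from 0 to 8.54, set as the call begins (left out, the last holds). The fingers move at their own pace and stop on an object; "force" is the grip in N (left out, the last holds). Time passes only in rows, so rows that repeat a pose let the fingers close. It gives the time, the measured TCP pose, the force, the opening and the grip force at its end, in the units of the state.
- r.get_state(): the state, without advancing time (a new reading comes with each control period).
- r.get_image(name): name is "scene" or "side" or "wrist"; returns the picture (400x640x3 uint8, red, green, blue); there is no depth.
- r.camera_params(name): a dict with "vfov" (degrees; the focal length in pixels is half the picture's height over the tangent of half this angle, whatever the lens; pixels are square), "cx", "cy" (the principal point, pixels), "rvec" (rotation vector, rad) and "tvec" (3), from world to camera coordinates, as OpenCV has them. Camera axes: x right, y down, z forward; pixel columns grow to the right and rows downward; lengths in m; the calibration is good to about 2 mm. The wrist camera is an equidistant fisheye: a pixel r from the principal point sees the ray r / f radians off the axis. A picture is of the moment at which its call begins: read the wrist's pose just before it. camera_params takes no time and is no camera call; for the wrist camera it gives the pose at the moment of the call.
- r.sign_off(): hands the job in; it is judged then, once.
The state is a dict: "t": time; "joints": joint angles; "qvel": joint speeds; "joint_efforts": joint torques, N m; "tool_pos": TCP position; "tool_rot": TCP orientation; "ft_force": force on the tool from outside, world axes, zero at the start; "torque": the same for the moment, N m; "finger_gap": finger opening in m; "grasp_force": force on a finger pad.
Only numpy, scipy, OpenCV 4.12 (cv2) and the standard library are available. Lean on these libraries where they do the work, as an engineer would, in place of code of your own. Each camera call takes 0.05 s, during which the arm holds its last target. There are 200 camera calls.

TASK

Finish the heatproof rest on the roastery counter: slide the loose tile along the counter, without lifting it, up against the metal edge strip and beside the bonded tile, on the side towards the jar, with the spacer's blade standing in the joint so that the tile closes on it and leaves an even gap of the blade's thickness. Then draw the spacer out without shifting the tile and stand it on the counter on the robot's side of the tiles, clear of them. Leave the jar, the cup and the tamper where they are.

Things in the scene. Friction and masses are not known exactly. Their poses are not given: they have to be found in the camera images.
- strip: Fixed straight aluminium edge strip, 600 mm long along its y, 30 mm high, 20 mm thick. Origin at counter level in the middle of its long front face, the upright face that looks to the robot; x points away from the robot through the strip, so the tiles lie at x below 0. A flat flange 3 mm thick lies behind it. Position and yaw vary.
- bonded_tile: Dark terracotta tile bonded to the counter (cannot move), 120 x 120 x 20 mm, its far side against the strip and its axes parallel to the strip's. Origin at the centre of its underside. It lies near one end of the strip (either one); the jar stands near the other end, 360 mm from it centre to centre, and the loose tile belongs between them.
- loose_tile: Lighter, orange-tan terracotta tile, 120 x 120 x 20 mm, about 0.6 kg, loose on the counter nearer the robot, turned up to about 25 degrees. Origin at the centre of its underside, x and y along its sides, z up. Too wide for most grippers to grasp.
- spacer: Spacer gauge, 0.22 kg, stands by itself. Yellow upright grip block, 36 (x) x 30 (y) x 70 mm high, spanning x -18 to +18 mm; from it an aluminium blade runs along +x to +148 mm, 130 mm long, 8 mm thick (y), from 1 to 25 mm above the counter. Origin: centre of the block's underside. The block is wider than the joint, so it stays in front of the tiles while the blade reaches in.
- spacer_grip (a point): Point inside the yellow grip block, 50 mm above its underside, on its axis: where to grasp it (30 mm wide along the spacer's y).
- spacer_mid (a point): Middle of the spacer's blade, 86 mm from the block's axis, 13 mm above its underside.
- spacer_tip (a point): Free end of the blade, 148 mm from the block's axis, 13 mm above its underside.
- jar: Bystander: amber jar with a brass lid, 84 mm across, 120 mm high, standing in front of the strip. Origin at the centre of its underside. Not to be moved.
- cup: Bystander: white cup, 72 mm across, 72 mm high, at one side of the loose tile (the spacer starts at the other). Origin at the centre of its underside. Not to be moved.
- tamper: Bystander: steel coffee tamper, 54 mm across and 72 mm high, standing on the bonded tile. Origin at the centre of its underside, on the tile's top. Not to be moved.
Not all that is in view belongs to the job. What is meant by the loose_tile is not purple or yellow, and is the smaller of those in its own colour.

How it is judged:
On the way:
1. the loose tile is closed up on the spacer: the blade stands upright in the joint between the two tiles, and the tiles are square and a blade's thickness apart (((y of loose_tile in the frame of bonded_tile between 0.1255 and 0.1305 m and y of spacer_mid in the frame of bonded_tile between 0.06 and 0.069 m) or (y of loose_tile in the frame of bonded_tile between -0.1305 and -0.1255 m and y of spacer_mid in the frame of bonded_tile between -0.069 and -0.06 m)) and (angle between the x axis of loose_tile and the x axis of bonded_tile, either way round below 0.025 rad or angle between the x axis of loose_tile and the y axis of bonded_tile, either way round below 0.025 rad) and x of loose_tile in the frame of bonded_tile between -0.012 and 0.012 m and x of spacer_mid in the frame of bonded_tile between -0.03 and 0.03 m and angle between spacer's own z axis and vertical below 0.06 rad and height (world z) of spacer below 0.006 m), for 0.2 s.
At the end, for the whole second after the job is handed in: The tile lies flat between bonded tile and jar, within 4 mm of the strip, square to the bonded tile within 0.025 rad, gap 6.3 to 9.7 mm. The spacer stands upright on the counter on the robot's side: tip over 130 mm, grip over 150 mm from the strip's face. Both at rest ((y of loose_tile in the frame of bonded_tile between 0.1263 and 0.1297 m or y of loose_tile in the frame of bonded_tile between -0.1297 and -0.1263 m) and (angle between the x axis of loose_tile and the x axis of bonded_tile, either way round below 0.025 rad or angle between the x axis of loose_tile and the y axis of bonded_tile, either way round below 0.025 rad) and x of loose_tile in the frame of strip between -0.064 and -0.0575 m and y of loose_tile in the frame of strip between -0.1 and 0.1 m and height (world z) of loose_tile between -0.003 and 0.003 m and angle between spacer's own z axis and vertical below 0.06 rad and height (world z) of spacer between -0.003 and 0.004 m and x of spacer_tip in the frame of strip below -0.13 m and x of spacer_grip in the frame of strip below -0.15 m and linear speed of each of loose_tile, spacer below 0.01 m/s); the robot touches nothing.
It fails at once if the loose tile is lifted off the counter (15 mm or more) (height (world z) of loose_tile above 0.015 m).
It fails at once if the jar is moved by more than 15 mm or knocked over (distance of jar from where it was at the start of the episode above 0.015 m or angle between jar's own z axis and vertical above 0.3 rad).
It fails at once if the cup is moved by more than 15 mm or knocked over (distance of cup from where it was at the start of the episode above 0.015 m or angle between cup's own z axis and vertical above 0.3 rad).
It fails at once if the tamper is moved by more than 15 mm or knocked over (distance of tamper from where it was at the start of the episode above 0.015 m or angle between tamper's own z axis and vertical above 0.3 rad).
It also fails if it takes over 72 s, if anything falls off the work surface, if the arm or the gripper's body presses on something with over 40 N, if the wrist force passes 120 N, or if a joint passes its speed limit or range.

## Working session

There is one attempt and no reset: what is moved stays moved. The work goes in short steps, Python scripts to look and compute and a tool call to move; the robot and the scene stay as the last step left them, time stands still between calls to the robot, and variables do not carry over. Pictures are saved under pics/ and viewed, at most 13 in all, crops included, and the job is handed in when it is done.

Besides the shell and the picture viewer there is one more tool, called after "Emit:" by a JSON object that holds its "method" and its "body", one argument or row to a line. send_rows: Moves the arm, as the interface text tells. Its arguments: {"type":"object","properties":{"targets":{"type":"array"},"claw":{"type":"number"},"force":{"type":"number"}},"required":["targets"]}

```bash
mkdir -p pics; ls
python3 - <<'E'
from rig import r
import cv2
s=r.get_state();print(s)
for n in("scene","side"):
    im=r.get_image(n);cv2.imwrite(f"pics/{n}0.png",im[:,:,::-1]);print(n,r.camera_params(n))
print(r.camera_params("wrist"))
E
```

```text
pics
{'t': 0.0, 'joints': array([ 1.09798534e+00,  4.23855711e-01,  1.63073731e+00, -1.23971765e-05,
        1.08863936e+00, -1.90033720e-02]), 'qvel': array([-0.00059289, -0.00051188,  0.00020456, -0.00086729, -0.00093674,
        0.00057081]), 'joint_efforts': array([-2.14056672e-03, -5.57384920e+01, -2.81743419e+01, -2.41212292e-04,
        7.44773570e-03, -1.45893563e-05]), 'tool_pos': array([0.27372245, 0.56125376, 0.24951782]), 'tool_rot': array([ 2.24958896e-01,  9.74367909e-01, -7.96539192e-04, -1.94260968e-04]), 'ft_force': array([-0.0916548 , -0.1360038 , -0.20503477]), 'torque': array([ 0.00464853, -0.05216734, -0.04191859]), 'grasp_force': 0.0, 'finger_gap': 0.08560683280695636}
scene {'vfov': 50.30651155245203, 'cx': 322.9258280137572, 'cy': 199.51395341675095, 'rvec': array([ 2.45712319,  0.61539816, -0.19130434]), 'tvec': array([-0.38293095, -0.13641696,  1.27702331])}
side {'vfov': 46.12911962422441, 'cx': 318.57349841068196, 'cy': 196.40973436542816, 'rvec': array([ 2.18295702, -0.18953296,  0.09593977]), 'tvec': array([-0.46915899,  0.08947459,  1.27395616])}
{'vfov': 65.70646984690485, 'cx': 321.47635236777376, 'cy': 200.74308837906585, 'rvec': array([-2.43706681, -1.52266121, -0.23313433]), 'tvec': array([-0.62404037, -0.0385054 ,  0.37903641])}
```

View pics/scene0.png

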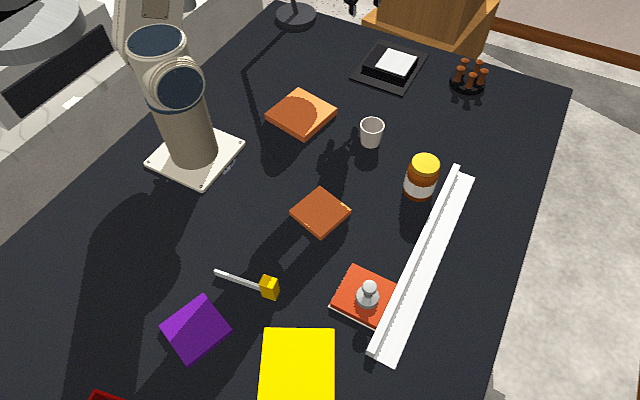

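View pics/side0.png

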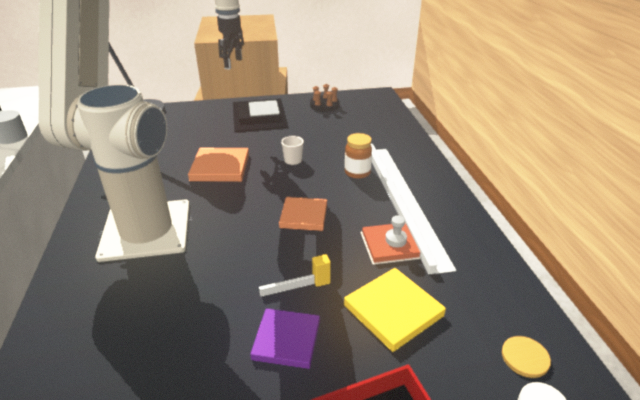

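The scene view shows two orange tiles, at (300,113) and (320,212). It also shows the bonded tile with the tamper at (362,296), the strip from (455,168) to (380,355), and the spacer with its block at (270,287) and blade tip at (215,272). The jar is at (421,177) and the cup at (372,132). The tile at (320,212) looks like the smaller orange one, so I'll measure both.

```bash
cat > h.py <<'E'
import numpy as np,cv2
def cam(p,H=400):
    R=cv2.Rodrigues(p["rvec"])[0];f=H/2/np.tan(np.radians(p["vfov"]/2));return R,p["tvec"],f
def cast(p,uv,z,fish=False):
    R,t,f=cam(p);uv=np.atleast_2d(np.asarray(uv,float));d=(uv-[p["cx"],p["cy"]])/f
    if fish:
        th=np.linalg.norm(d,axis=1,keepdims=True);d=d/np.maximum(th,1e-9);ray=np.hstack([d*np.sin(th),np.cos(th)])
    else: ray=np.hstack([d,np.ones((len(d),1))])
    w=ray@R;C=-R.T@t;return C+w*((z-C[2])/w[:,2])[:,None]
def blob(im,lo,hi,seed=None,k=3):
    hsv=cv2.cvtColor(im,cv2.COLOR_RGB2HSV);m=cv2.inRange(hsv,lo,hi)
    m=cv2.morphologyEx(m,cv2.MORPH_CLOSE,np.ones((k,k)))
    cs,_=cv2.findContours(m,cv2.RETR_EXTERNAL,cv2.CHAIN_APPROX_NONE)
    return sorted([c for c in cs if cv2.contourArea(c)>30],key=cv2.contourArea,reverse=True)
E
python3 - <<'E'
import numpy as np,cv2
from h import *
from rig import r
np.set_printoptions(precision=4,suppress=True)
for n in("scene","side"):
    im=cv2.imread(f"pics/{n}0.png")[:,:,::-1].copy();p=r.camera_params(n)
    hsv=cv2.cvtColor(im,cv2.COLOR_RGB2HSV)
    pts={"scene":dict(A=(300,105),B=(320,207),bond=(345,290),blk=(265,284),blade=(240,279),strip=(456,172)),"side":dict(A=(220,160),B=(303,212),bond=(380,245),blk=(318,272),blade=(285,286),strip=(400,190))}[n]
    for k,v in pts.items(): print(n,k,hsv[v[1],v[0]])
    for k in "AB":
        h=hsv[pts[k][1],pts[k][0]].astype(int)
        for c in blob(im,(max(h[0]-5,0),h[1]-50,h[2]-25),(h[0]+5,255,255)):
            if cv2.pointPolygonTest(c,pts[k],False)>0:
                w=cast(p,c[:,0],.02)[:,:2].astype(np.float32)
                print(n,k,"rect",cv2.minAreaRect(w), cv2.boundingRect(c))
def tri(a,b):pass
E
python3 - <<'E'
import cv2
im=cv2.imread("pics/scene0.png")[70:380,200:500]
im=cv2.resize(im,None,fx=1.9,fy=1.9,interpolation=cv2.INTER_CUBIC);cv2.imwrite("pics/crop1.png",im)
E
```

```text
scene A [ 11 180 184]
scene B [ 10 177 183]
scene bond [  8 183 231]
scene blk [ 24 255 205]
scene blade [ 34   9 189]
scene strip [ 15   2 253]Traceback (most recent call last):
  File "<stdin>", line 12, in <module>
  File "h.py", line 11, in blob
    hsv=cv2.cvtColor(im,cv2.COLOR_RGB2HSV);m=cv2.inRange(hsv,lo,hi)
                                             ~~~~~~~~~~~^^^^^^^^^^^
cv2.error: OpenCV(4.12.0) :-1: error: (-5:Bad argument) in function 'inRange'
> Overload resolution failed:
>  - lowerb is not a numerical tuple
>  - Expected Ptr<cv::UMat> for argument 'lowerb'
```

View pics/crop1.png

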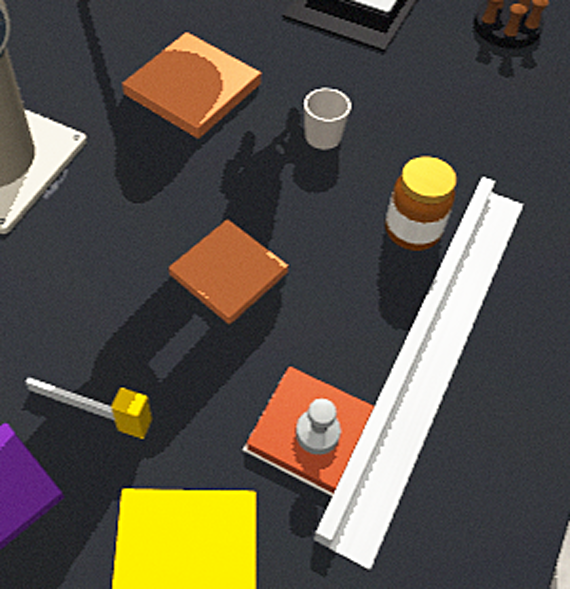

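Two orange tiles could be the loose one: A at scene (300,113) and B at (320,212). B is visibly smaller, in scale with the bonded tile, and it lies between the cup and the spacer, so B fits. The enlarged crop supports this. I'll measure sizes next.

Run:
```python
import numpy as np,cv2
from h import *
from rig import r
np.set_printoptions(precision=4,suppress=True)
T=dict(scene=dict(A=(300,105),B=(320,207),bond=(345,290),blk=(265,284),blade=(240,279),strip=(435,215),cup=(372,138),jar=(424,160)),side=dict(A=(220,160),B=(303,212),bond=(380,245),blk=(318,272),blade=(285,286),strip=(400,190),cup=(292,155),jar=(358,140)))
rng=dict(A=((5,110,90),(20,255,255)),B=((5,110,90),(20,255,255)),bond=((3,110,90),(13,255,255)),blk=((20,150,60),(34,255,255)),blade=((0,0,120),(180,70,255)),strip=((0,0,150),(180,60,255)),cup=((0,0,90),(180,60,255)),jar=((18,150,100),(34,255,255)))
Z=dict(A=.02,B=.02,bond=.02,blk=.07,blade=.025,strip=.03,cup=.072,jar=.12)
for n in T:
    im=cv2.imread(f"pics/{n}0.png")[:,:,::-1].copy();p=r.camera_params(n)
    for k,s in T[n].items():
        for c in blob(im,*rng[k]):
            if cv2.pointPolygonTest(c,s,False)>=0:
                h=cv2.convexHull(c);a=cv2.approxPolyDP(h,2.5,True)[:,0]
                print(n,k,"area",cv2.contourArea(c),a.tolist());print(cast(p,a,Z[k])[:,:2].round(3).tolist())
```

```text
scene A area 2204.5 [[297, 87], [337, 108], [336, 114], [304, 142], [265, 119], [264, 114]]
[[0.129, 0.388], [0.293, 0.36], [0.303, 0.334], [0.273, 0.181], [0.117, 0.208], [0.102, 0.226]]
scene B area 1803.5 [[321, 186], [351, 212], [319, 239], [289, 214], [289, 210]]
[[0.396, 0.059], [0.508, 0.02], [0.472, -0.093], [0.366, -0.064], [0.359, -0.053]]
scene bond area 2478.5 [[351, 263], [396, 283], [375, 329], [330, 306]]
[[0.574, -0.116], [0.691, -0.113], [0.692, -0.238], [0.579, -0.238]]
scene blk area 387.5 [[263, 274], [277, 278], [279, 291], [275, 300], [261, 294], [258, 283]]
[[0.417, -0.26], [0.45, -0.254], [0.471, -0.278], [0.474, -0.301], [0.439, -0.303], [0.419, -0.284]]
scene blade area 240.0 [[213, 270], [256, 283], [259, 290], [219, 276]]
[[0.289, -0.293], [0.399, -0.272], [0.415, -0.284], [0.311, -0.299]]
scene strip area 6083.0 [[455, 163], [474, 180], [396, 366], [392, 368], [375, 359], [328, 305]]
[[0.699, 0.307], [0.765, 0.272], [0.764, -0.293], [0.758, -0.3], [0.719, -0.3], [0.576, -0.242]]
scene cup area 602.5 [[373, 116], [381, 119], [384, 127], [377, 146], [369, 1
[... 865 characters left out ...]
[329, 283], [316, 285], [312, 261], [314, 257]]
[[0.449, -0.256], [0.453, -0.284], [0.439, -0.348], [0.41, -0.349], [0.413, -0.274], [0.42, -0.262]]
side blade area 515.0 [[313, 275], [311, 284], [260, 295], [258, 287]]
[[0.415, -0.274], [0.406, -0.301], [0.289, -0.315], [0.286, -0.29]]
side strip area 3778.5 [[345, 155], [371, 143], [387, 150], [454, 271], [428, 273], [372, 264], [360, 233], [344, 166]]
[[0.607, 0.244], [0.711, 0.308], [0.751, 0.252], [0.742, -0.323], [0.68, -0.319], [0.559, -0.267], [0.559, -0.15], [0.589, 0.178]]
side cup area 117338.0 [[639, 399], [0, 348], [0, 0], [420, 0], [639, 385]]
[[0.903, -0.704], [-0.199, -0.407], [-1.215, 2.537], [1.509, 2.046], [0.921, -0.681]]
```

Emit:
{"method": "send_rows", "body": {
  "targets": [
    [0, 0, -2, 8.5],
    [0, 0, -4, 17],
    [0, 0, -6, 25.5],
    [0, 0, -8, 34],
    [0, 0, -10, 42]
  ]
}}

```text
t: 0.6
tool_pos: [0.2738, 0.5615, 0.3506]
tool_rot: [0.562, 0.827, -0.0, 0.0]
ft_force: [-0.5, 0.0, -0.5]
finger_gap: 0.0855
grasp_force: 0.0
```

Emit:
{"method": "send_rows", "body": {
  "targets": [
    [0, 0, 0, 8.5],
    [0, 0, 0, 17],
    [0, 0, 0, 25.5],
    [0, 0, 0, 34],
    [0, 0, 0, 42]
  ]
}}

```text
t: 1.1
tool_pos: [0.2738, 0.5615, 0.3498]
tool_rot: [0.821, 0.571, -0.0, 0.0]
ft_force: [0.4, 0.1, 0.7]
finger_gap: 0.0853
grasp_force: 0.0
```

Emit:
{"method": "send_rows", "body": {
  "targets": [
    [0, 0, 0, 8.5],
    [0, 0, 0, 17],
    [0, 0, 0, 25.5],
    [0, 0, 0, 34],
    [0, 0, 0, 42]
  ]
}}

```text
t: 1.6
tool_pos: [0.2739, 0.5615, 0.3498]
tool_rot: [0.971, 0.239, -0.0, 0.0]
ft_force: [-0.0, 0.6, -0.4]
finger_gap: 0.0856
grasp_force: 0.0
```

Emit:
{"method": "send_rows", "body": {
  "targets": [
    [0, 0, 0, 8.5],
    [0, 0, 0, 17],
    [0, 0, 0, 25.5],
    [0, 0, 0, 28],
    [0, 0, 0, 28]
  ]
}}

```text
t: 2.1
tool_pos: [0.3003, 0.5451, 0.3483]
tool_rot: [1.0, 0.024, -0.016, -0.011]
ft_force: [-0.2, 0.4, -0.4]
finger_gap: 0.0853
grasp_force: 0.0
```

Emit:
{"method": "send_rows", "body": {
  "targets": [
    [1, 4.5, 0, 0],
    [2, 9, 0, 0],
    [3, 13.5, 0, 0],
    [4, 18, 0, 0],
    [5, 20, 0, 0]
  ]
}}

```text
t: 2.6
tool_pos: [0.3588, 0.3461, 0.3425]
tool_rot: [0.999, 0.025, -0.016, -0.01]
ft_force: [0.8, 0.5, 0.8]
finger_gap: 0.0854
grasp_force: 0.0
```

Emit:
{"method": "send_rows", "body": {
  "targets": [
    [1, 4.5, 0, 0],
    [2, 9, 0, 0],
    [3, 13.5, 0, 0],
    [4, 18, 0, 0],
    [5, 20, 0, 0]
  ]
}}

```text
t: 3.1
tool_pos: [0.4191, 0.1493, 0.3365]
tool_rot: [1.0, 0.025, -0.016, -0.011]
ft_force: [-0.4, 1.1, 0.3]
finger_gap: 0.0855
grasp_force: 0.0
```

Emit:
{"method": "send_rows", "body": {
  "targets": [
    [1, 4, 0, 0],
    [2, 8, 0, 0],
    [3, 12, 0, 0],
    [4, 16, 0, 0],
    [5, 20, 0, 0]
  ]
}}

```text
t: 3.6
tool_pos: [0.4796, -0.0466, 0.3304]
tool_rot: [0.999, 0.026, -0.016, -0.011]
ft_force: [0.5, 1.0, -0.2]
finger_gap: 0.0858
grasp_force: 0.0
```

Run:
```python
from rig import r
import cv2,pickle
from scipy.spatial.transform import Rotation as R
s=r.get_state();print(s["t"],s["tool_pos"],R.from_quat(s["tool_rot"]).as_matrix().round(3),s["joints"])
p=r.camera_params("wrist");im=r.get_image("wrist");cv2.imwrite("pics/w1.png",im[:,:,::-1]);pickle.dump(p,open("w1.pkl","wb"))
```

```text
3.6 [ 0.47963842 -0.04658313  0.33040695] [[ 0.998  0.051 -0.032]
 [ 0.052 -0.998  0.021]
 [-0.031 -0.023 -0.999]] [-0.13136844  0.1315581   1.83498502  0.01799168  1.20988361  1.38121802]
```

View pics/w1.png

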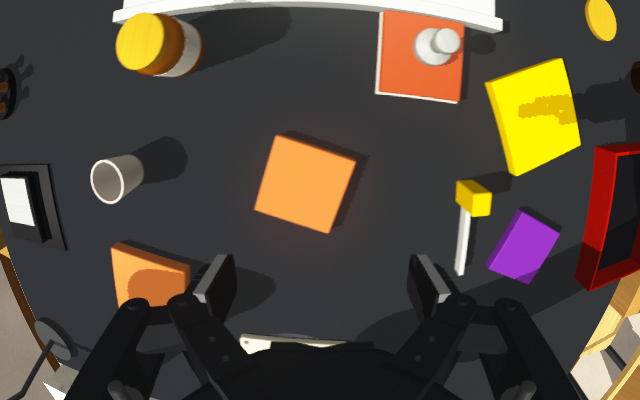

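The wrist view shows the loose tile at (305,185), the bonded tile at (420,55), the spacer block at (473,197), and the jar and cup on the left. The last joint's range clipped my turn, which left the tool tilted by about 2.2°. I'll try to take that out at the edge of the reach, on the bearing opposite the tilt.

Emit:
{"method": "send_rows", "body": {
  "targets": [
    [2.2, 3.4, 0, 0],
    [4.4, 6.8, 0, 0],
    [6.6, 10.2, 0, 0],
    [8.8, 13.6, 0, 0],
    [11, 17, 0, 0]
  ]
}}

```text
t: 4.15
tool_pos: [0.5988, -0.2102, 0.3227]
tool_rot: [0.999, 0.026, -0.016, -0.011]
ft_force: [0.7, 0.5, 0.8]
finger_gap: 0.0852
grasp_force: 0.0
```

Emit:
{"method": "send_rows", "body": {
  "targets": [
    [2.2, 3.4, 0, 0],
    [4.4, 6.8, 0, 0],
    [6.6, 10.2, 0, 0],
    [8.8, 13.6, 0, 0],
    [11, 17, 0, 0]
  ]
}}

```text
t: 4.65
tool_pos: [0.7173, -0.3741, 0.3152]
tool_rot: [0.999, 0.026, -0.016, -0.011]
ft_force: [0.8, 1.0, -0.3]
finger_gap: 0.0856
grasp_force: 0.0
```

Emit:
{"method": "send_rows", "body": {
  "targets": [
    [2.2, 3.2, 0, 0],
    [4.4, 6.4, 0, 0],
    [6, 9, 0, 0],
    [7, 11, 0, 0],
    [7, 11, 0, 0]
  ]
}}

```text
t: 5.15
tool_pos: [0.7921, -0.4814, 0.3077]
tool_rot: [0.999, 0.025, -0.017, -0.011]
ft_force: [0.3, 0.6, -0.4]
finger_gap: 0.0854
grasp_force: 0.0
```

```bash
cat > st.py <<'E'
from rig import r
import numpy as np,sys
from scipy.spatial.transform import Rotation as R
np.set_printoptions(precision=4,suppress=True)
def st():
    s=r.get_state();M=R.from_quat(s["tool_rot"]).as_matrix()
    return s,M
def go(x,y,z,yawy):
    """shift (cm) and turn (deg) to world xyz with tool y at angle yawy (deg)"""
    s,M=st();d=M.T@(np.array([x,y,z])-s["tool_pos"])*100
    now=np.degrees(np.arctan2(M[1,1],M[0,1]));t=-(yawy-now);t=(t+180)%360-180
    print("shift",d.round(2),"turn",round(t,2))
if __name__=="__main__":
    s,M=st();print(s["t"],s["tool_pos"],"z",M[:,2],"yang",np.degrees(np.arctan2(M[1,1],M[0,1])),"F",s["ft_force"],"j",s["joints"])
E
python3 st.py
```

```text
5.15 [ 0.7921 -0.4814  0.3077] z [-0.0345  0.0219 -0.9992] yang -87.18108692177071 F [ 0.2806  0.6353 -0.4402] j [-0.5591  0.9288  0.6063  0.0003  1.6474  0.9622]
```

Emit:
{"method": "send_rows", "body": {
  "targets": [
    [1.6, 1.2, 0, 0],
    [3.2, 2.4, 0, 0],
    [4.8, 3.6, 0, 0],
    [6.4, 4.8, 0, 0],
    [8, 6, 0, 0]
  ]
}}

```text
t: 5.65
tool_pos: [0.8558, -0.5221, 0.2922]
tool_rot: [1.0, 0.026, -0.015, -0.01]
ft_force: [0.0, 0.2, -1.8]
finger_gap: 0.0851
grasp_force: 0.0
```

```bash
python3 st.py
```

```text
5.65 [ 0.8558 -0.5221  0.2922] z [-0.0298  0.0199 -0.9994] yang -87.03246196505184 F [ 0.0231  0.1867 -1.8405] j [-0.56    1.2003  0.0943  0.0011  1.8828  0.959 ]
```

It works: the tilt drops as I push past the limit. Continuing.

Emit:
{"method": "send_rows", "body": {
  "targets": [
    [1.6, 1.2, 0, 0],
    [3.2, 2.4, 0, 0],
    [4.8, 3.6, 0, 0],
    [6.4, 4.8, 0, 0],
    [8, 6, 0, 0]
  ]
}}

```text
t: 6.15
tool_pos: [0.8685, -0.5359, 0.2826]
tool_rot: [1.0, 0.026, 0.008, 0.004]
ft_force: [-1.0, 0.7, 0.1]
finger_gap: 0.0853
grasp_force: 0.0
```

```bash
python3 st.py
```

```text
6.15 [ 0.8685 -0.5359  0.2826] z [ 0.0158 -0.0085 -0.9998] yang -87.07446282822738 F [-1.0354  0.6908  0.1412] j [-0.5649  1.2133  0.0865  0.0013  1.8239  0.9551]
```

The tilt is now 1.0°, which is good enough. Next I'll measure from the wrist picture.

```bash
cat > meas.py <<'E'
import numpy as np,cv2,pickle
from h import *
np.set_printoptions(precision=4,suppress=True)
def corners(p,im,lo,hi,seed,z):
    for c in blob(im,lo,hi):
        if cv2.pointPolygonTest(c,seed,False)>=0:
            w=cast(p,c[:,0],z,True)[:,:2].astype(np.float32)
            q=cv2.minAreaRect(cv2.convexHull(w));return q,w
    return None,None
if __name__=="__main__":
    p=pickle.load(open("w1.pkl","rb"));im=cv2.imread("pics/w1.png")[:,:,::-1].copy()
    hsv=cv2.cvtColor(im,cv2.COLOR_RGB2HSV)
    for s in [(305,185),(400,80),(474,185),(463,240),(300,3),(330,5),(140,45),(106,180)]: print(s,hsv[s[1],s[0]])
    R,t,f=cam(p);print("cam",-R.T@t)
    print("loose",corners(p,im,(8,120,200),(22,255,255),(305,185),.02)[0])
    print("bond",corners(p,im,(3,140,150),(12,255,255),(400,80),.02)[0])
    print("blkTop",corners(p,im,(20,120,200),(34,255,255),(474,185),.07)[0])
    print("blade",corners(p,im,(0,0,110),(180,60,255),(463,240),.025)[0])
    print("jar",corners(p,im,(18,150,150),(34,255,255),(140,45),.12)[0])
    q,w=corners(p,im,(0,0,170),(180,50,255),(300,3),.03)
    if w is not None: print("strip",q)
    g=cv2.cvtColor(im,cv2.COLOR_RGB2GRAY)
    for u in range(150,500,30):
        col=g[:60,u].astype(int);print(u,np.where(col>170)[0].max() if (col>170).any() else None,end=" ")
        v=np.where(col[:40]>170)[0]
        if len(v): print(cast(p,(u,v.max()+.5),0.0,True)[0,:2],cast(p,(u,v.max()+.5),.03,True)[0,:2])
E
python3 meas.py
```

```text
(305, 185) [ 16 176 251]
(400, 80) [  9 195 236]
(474, 185) [ 23 255 133]
(463, 240) [ 35   6 240]
(300, 3) [ 30  15 166]
(330, 5) [ 30  16 164]
(140, 45) [ 26 208 250]
(106, 180) [ 18  41 111]
cam [ 0.5598 -0.0455  0.4511]
loose ((0.43039968609809875, -0.014530293643474579), (0.11919942498207092, 0.1188088059425354), 74.17640686035156)
bond ((0.6324691772460938, -0.17366306483745575), (0.1207398995757103, 0.11890191584825516), 89.72954559326172)
blkTop None
blade ((0.3516535460948944, -0.2777004837989807), (0.12770502269268036, 0.020993709564208984), 7.558019161224365)
jar ((0.6331418752670288, 0.1848112940788269), (0.0733661875128746, 0.07062823325395584), 83.7719497680664)
150 59 [0.6582 0.244 ] [0.6517 0.2248]
180 9 [0.7018 0.1912] [0.6924 0.1754]
210 5 [0.7022 0.1398] [0.6927 0.1275]
240 2 [0.7029 0.0921] [0.6934 0.083 ]
270 1 [0.7023 0.0468] [0.6928 0.0407]
300 1 [0.7019 0.0031] [ 0.6925 -0.0002]
330 2 [ 0.7018 -0.0399] [ 0.6923 -0.0402]
360 4 [ 0.7019 -0.0828] [ 0.6924 -0.0803]
390 8 [ 0.7006 -0.1265] [ 0.6913 -0.1211]
420 58 [ 0.6586 -0.1733] [ 0.652  -0.1648]
450 52 [ 0.6668 -0.2206] [ 0.6597 -0.2089]
480 25 [ 0.7004 -0.2708] [ 0.6911 -0.2558]
```

Run:
```python
import numpy as np
from scipy.optimize import least_squares as ls
D=[((.2737,.5613,.2495),(0,0,-1),.42386,1.63074),((.4796,-.0466,.3304),(-.032,.021,-.999),.13156,1.83499),((.7921,-.4814,.3077),(-.0345,.0219,-.9992),.9288,.6063),((.8558,-.5221,.2922),(-.0298,.0199,-.9994),1.2003,.0943),((.8685,-.5359,.2826),(.0158,-.0085,-.9998),1.2133,.0865)]
def res(v):
    a,h,L1,L2,T,o=v;o_=[]
    for P,z,q2,q3 in D:
        W=np.array(P)-T*np.array(z);r=np.hypot(*W[:2])
        o_+=[a+L1*np.sin(q2)+L2*np.sin(q2+q3+o)-r,h+L1*np.cos(q2)+L2*np.cos(q2+q3+o)-W[2]]
    return o_
s=ls(res,[0,.2,.45,.45,.2,0]);a,h,L1,L2,T,o=s.x;print(s.x,np.abs(s.fun).max())
for r in(.30,.32,.34,.36,.38):
  for z in(.015,.25):
    W=z+T;f=ls(lambda q:[a+L1*np.sin(q[0])+L2*np.sin(q[0]+q[1]+o)-r,h+L1*np.cos(q[0])+L2*np.cos(q[0]+q[1]+o)-W],[0,2]);q=f.x
    print(r,z,q,"j5",np.pi-q.sum(),f.cost)
```

```text
[3.24980067e-04 3.10715143e-01 5.62733480e-01 4.91027079e-01
 2.79459301e-01 1.59863981e-01] 9.031536944625884e-05
0.3 0.015 [0.56670054 2.41997529] j5 0.15491682475039026 1.2459690697002481e-18
0.3 0.25 [-0.0946403  2.2745797] j5 0.9616532492732501 8.468082494496049e-18
0.32 0.015 [0.5676672  2.37920496] j5 0.1947204913360867 5.452024302571359e-20
0.32 0.25 [-0.05617036  2.24074177] j5 0.9570212359913057 2.245100240222796e-17
0.34 0.015 [0.5709351  2.33830413] j5 0.23235342132880854 2.2859628635157293e-21
0.34 0.25 [-0.01923844  2.20604243] j5 0.9547886679945701 3.149685101287403e-17
0.36 0.015 [0.57614298 2.29723023] j5 0.2682194401370741 8.716085093942523e-23
0.36 0.25 [0.01635463 2.17053175] j5 0.9547062712717374 3.0887723844631617e-17
0.38 0.015 [0.58301026 2.25594422] j5 0.3026381729470624 2.8624367822054695e-24
0.38 0.25 [0.05078472 2.13424797] j5 0.9565599585361331 2.2159114394287173e-17
```

```bash
python3 -c "
from st import *
go(.37,-.27,.25,-82)"
```

```text
shift [-48.47 -29.13   2.25] turn -5.07
```

Emit:
{"method": "send_rows", "body": {
  "targets": [
    [-4, -2.4, 0, 0],
    [-8, -4.8, 0, 0],
    [-12, -7.2, 0, 0],
    [-16, -9.6, 0, 0],
    [-20, -12, 0, 0]
  ]
}}

```text
t: 6.65
tool_pos: [0.6946, -0.4433, 0.2789]
tool_rot: [1.0, 0.026, 0.007, 0.004]
ft_force: [1.4, 0.6, 0.1]
finger_gap: 0.0854
grasp_force: 0.0
```

Emit:
{"method": "send_rows", "body": {
  "targets": [
    [-4, -2.4, 0.5, 0],
    [-8, -4.8, 1, 0],
    [-12, -7.2, 1.5, 0],
    [-16, -9.6, 2, 0],
    [-20, -12, 2.2, 0]
  ]
}}

```text
t: 7.15
tool_pos: [0.4893, -0.334, 0.2528]
tool_rot: [1.0, 0.026, 0.007, 0.004]
ft_force: [0.4, -0.3, 1.0]
finger_gap: 0.0855
grasp_force: 0.0
```

Emit:
{"method": "send_rows", "body": {
  "targets": [
    [-3, -2, 0, 0],
    [-6, -4, 0, -2],
    [-8.5, -5.1, 0, -5],
    [-8.5, -5.1, 0, -5],
    [-8.5, -5.1, 0, -5]
  ]
}}

```text
t: 7.65
tool_pos: [0.404, -0.2888, 0.252]
tool_rot: [0.998, 0.069, 0.008, 0.005]
ft_force: [1.0, -0.1, -0.9]
finger_gap: 0.0853
grasp_force: 0.0
```

```bash
python3 st.py
python3 - <<'E'
from rig import r
import cv2,pickle,numpy as np
from h import *
np.set_printoptions(precision=4,suppress=True)
p=r.camera_params("wrist");im=r.get_image("wrist");cv2.imwrite("pics/w2.png",im[:,:,::-1]);pickle.dump(p,open("w2.pkl","wb"))
for n,lo,hi,z in(("yel",(20,120,60),(34,255,255),.07),("yelbright",(20,120,190),(34,255,255),.07),("wh",(0,0,120),(180,60,255),.025),("or",(8,120,150),(22,255,255),.02)):
    for c in blob(im,lo,hi)[:4]:
        w=cast(p,c[:,0],z,True)[:,:2].astype(np.float32);q=cv2.minAreaRect(cv2.convexHull(w));print(n,cv2.boundingRect(c),np.round(q[0],4),np.round(q[1],4),round(q[2],2))
E
```

```text
7.65 [ 0.404  -0.2888  0.252 ] z [ 0.016  -0.0088 -0.9998] yang -82.13278443760827 F [ 0.9711 -0.1218 -0.9292] j [-0.646   0.2245  1.9175  0.0031  0.9815  0.7857]
yel (336, 0, 160, 128) [ 0.5624 -0.3707] [0.1386 0.1416] 27.11
yel (290, 131, 31, 41) [ 0.4365 -0.2698] [0.0403 0.0302] 7.54
yel (552, 326, 27, 44) [ 0.1622 -0.7926] [0.1505 0.0555] 52.59
yel (600, 334, 40, 66) [ 0.024 -1.177] [0.2986 0.1285] 29.77
yelbright (338, 0, 157, 127) [ 0.5627 -0.3707] [0.1369 0.1395] 27.12
yelbright (290, 137, 30, 35) [ 0.4335 -0.2698] [0.0345 0.0287] 7.77
yelbright (552, 326, 27, 44) [ 0.1622 -0.7926] [0.1505 0.0555] 52.59
yelbright (600, 343, 40, 57) [-0.0048 -1.1944] [0.2314 0.1268] 29.77
wh (574, 314, 66, 86) [ 0.0113 -1.1039] [0.2378 0.3339] 89.98
wh (619, 0, 21, 118) [ 0.7191 -0.7878] [0.0769 0.2434] 89.01
wh (0, 352, 70, 48) [-0.296  0.547] [0.1771 0.5685] 17.78
wh (165, 351, 32, 49) [-0.0026 -0.0856] [0.0623 0.1732] 80.39
or (80, 80, 84, 110) [ 0.4297 -0.0137] [0.1195 0.1195] 74.12
or (552, 267, 88, 113) [ 0.1614 -0.9806] [0.3588 0.2887] 46.89
or (0, 205, 44, 93) [0.1919 0.296 ] [0.1613 0.1698] 79.44
or (195, 0, 100, 31) [ 0.5876 -0.1732] [0.1179 0.0384] 90.0
```

View pics/w2.png

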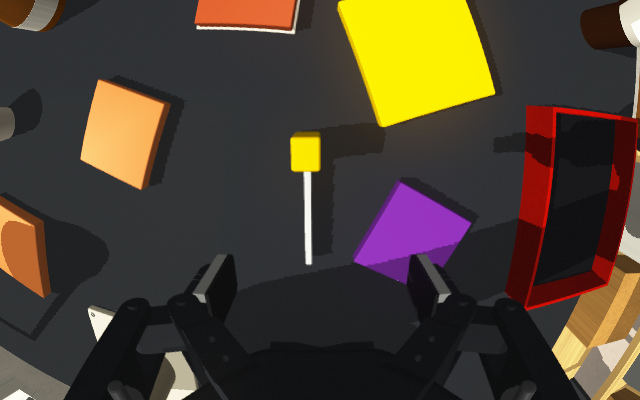

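The block top is at (305,153) in the picture and the blade runs down to (308,265). The block measures 34.5 x 29 mm at (0.4335, -0.2698), and the spacer's yaw is 187.7°. I'll grasp it.

```bash
python3 -c "
from st import *
go(.4335,-.2698,.15,-82.3);go(.4335,-.2698,.05,-82.3)"
```

```text
shift [ 2.98 -1.62 10.22] turn 0.19
shift [ 2.83 -1.73 20.22] turn 0.19
```

Emit:
{"method": "send_rows", "body": {
  "targets": [
    [1.5, -1, 4, 0],
    [3, -1.6, 8, 0.2],
    [2.9, -1.7, 12, 0.2],
    [2.8, -1.7, 16, 0.2],
    [2.8, -1.7, 20.2, 0.2]
  ]
}}

```text
t: 8.2
tool_pos: [0.4335, -0.2698, 0.0477]
tool_rot: [0.998, 0.067, 0.008, 0.005]
ft_force: [1.0, -1.2, 0.1]
finger_gap: 0.0857
grasp_force: 0.0
```

Emit:
{"method": "send_rows", "body": {
  "targets": [
    [0, 0, 0, 0],
    [0, 0, 0, 0],
    [0, 0, 0, 0],
    [0, 0, 0, 0],
    [0, 0, 0, 0]
  ],
  "claw": 1,
  "force": 50
}}

```text
t: 8.7
tool_pos: [0.4333, -0.27, 0.0517]
tool_rot: [0.998, 0.067, 0.009, 0.006]
ft_force: [0.1, 1.0, 7.9]
finger_gap: 0.0292
grasp_force: 49.2
```

Emit:
{"method": "send_rows", "body": {
  "targets": [
    [0, 0, 0, 0],
    [0, 0, 0, 0],
    [0, 0, 0, 0]
  ]
}}

```text
t: 9.0
tool_pos: [0.4333, -0.2701, 0.0517]
tool_rot: [0.998, 0.067, 0.009, 0.006]
ft_force: [1.1, 0.5, 8.1]
finger_gap: 0.0296
grasp_force: 49.2
```

```bash
python3 st.py; python3 -c "
from st import *
print(r.get_state()['finger_gap'],r.get_state()['grasp_force'])
go(.45,-.2,.2,-82.3)"
```

```text
9.0 [ 0.4333 -0.2701  0.0517] z [ 0.018  -0.0099 -0.9998] yang -82.28395681136863 F [1.0947 0.5127 8.0935] j [-0.5815  0.5791  1.9923  0.0031  0.5496  0.8518]
0.02960654264532857 49.15168046951294
shift [  2.84  -6.54 -14.87] turn 0.02
```

Grasped: the opening is 29.6 mm against a 30 mm block. I'll lift and turn it.

Emit:
{"method": "send_rows", "body": {
  "targets": [
    [0, 0, -3, 0],
    [0.5, -1, -7, 0],
    [1.5, -3, -11, 0],
    [2.5, -5, -12, 0],
    [2.8, -6.5, -12, 0]
  ]
}}

```text
t: 9.5
tool_pos: [0.451, -0.1998, 0.1724]
tool_rot: [0.998, 0.068, 0.01, 0.006]
ft_force: [-0.0, -0.6, -2.2]
finger_gap: 0.0295
grasp_force: 50.6
```

Emit:
{"method": "send_rows", "body": {
  "targets": [
    [0, 0, 0, -8.5],
    [0, 0, 0, -17],
    [0, 0, 0, -25.5],
    [0, 0, 0, -34],
    [0, 0, 0, -42]
  ]
}}

```text
t: 10.0
tool_pos: [0.4481, -0.1995, 0.1683]
tool_rot: [0.906, 0.423, 0.004, 0.006]
ft_force: [0.1, 0.2, -1.4]
finger_gap: 0.0296
grasp_force: 50.4
```

Emit:
{"method": "send_rows", "body": {
  "targets": [
    [0, 0, 0, -8.5],
    [0, 0, 0, -17],
    [0, 0, 0, -25.5],
    [0, 0, 0, -34],
    [0, 0, 0, -42]
  ]
}}

```text
t: 10.5
tool_pos: [0.448, -0.1996, 0.1683]
tool_rot: [0.694, 0.72, 0.002, 0.007]
ft_force: [0.3, 0.3, -2.1]
finger_gap: 0.0294
grasp_force: 50.4
```

Emit:
{"method": "send_rows", "body": {
  "targets": [
    [0, 0, 0, -8.5],
    [0, 0, 0, -17],
    [0, 0, 0, -25.5],
    [0, 0, 0, -34],
    [0, 0, 0, -42]
  ]
}}

```text
t: 11.0
tool_pos: [0.448, -0.1996, 0.1683]
tool_rot: [0.39, 0.921, -0.001, 0.007]
ft_force: [0.5, -0.2, -2.4]
finger_gap: 0.0296
grasp_force: 50.4
```

Emit:
{"method": "send_rows", "body": {
  "targets": [
    [0, 0, 0, -8.5],
    [0, 0, 0, -17],
    [0, 0, 0, -25.5],
    [0, 0, 0, -34],
    [0, 0, 0, -42]
  ]
}}

```text
t: 11.5
tool_pos: [0.448, -0.1996, 0.1683]
tool_rot: [0.034, 0.999, -0.003, 0.006]
ft_force: [-0.9, -0.2, -1.2]
finger_gap: 0.0295
grasp_force: 50.4
```

```bash
python3 st.py; python3 -c "
from st import *
print(r.get_state()['finger_gap'],r.get_state()['grasp_force'])
go(.5385,-.108,.12,90);go(.5385,-.108,.06,90)"
```

```text
11.5 [ 0.448  -0.1996  0.1683] z [ 0.0123 -0.0067 -0.9999] yang 86.08636692743086 F [-0.9245 -0.1532 -1.2196] j [-0.4429  0.3453  1.9914 -0.0011  0.7909 -1.9446]
0.02945361489708109 50.4405677318573
shift [-8.34  9.78  4.88] turn -3.91
shift [-8.27  9.82 10.88] turn -3.91
```

Emit:
{"method": "send_rows", "body": {
  "targets": [
    [-2, 2.4, 1, -1],
    [-4, 4.8, 2, -2],
    [-6, 7.2, 3, -3],
    [-8.3, 9.8, 4.9, -3.9],
    [-8.3, 9.8, 4.9, -3.9]
  ]
}}

```text
t: 12.0
tool_pos: [0.5405, -0.1062, 0.1181]
tool_rot: [0.002, 1.0, -0.003, 0.006]
ft_force: [-1.2, -0.9, -2.9]
finger_gap: 0.0296
grasp_force: 50.6
```

Run:
```python
from st import *
import cv2,pickle
from h import *
go(.5385,-.108,.053,90)
p=r.camera_params("side");im=r.get_image("side");cv2.imwrite("pics/s2.png",im[:,:,::-1])
q=r.camera_params("scene");im2=r.get_image("scene");cv2.imwrite("pics/c2.png",im2[:,:,::-1])
cv2.imwrite("pics/both2.png",np.hstack([cv2.resize(im[120:300,230:470],None,fx=1.6,fy=1.6),cv2.resize(im2[150:330,240:480],None,fx=1.6,fy=1.6)])[:,:,::-1])
```

```text
shift [ 0.27 -0.14  6.51] turn -0.18
```

View pics/both2.png

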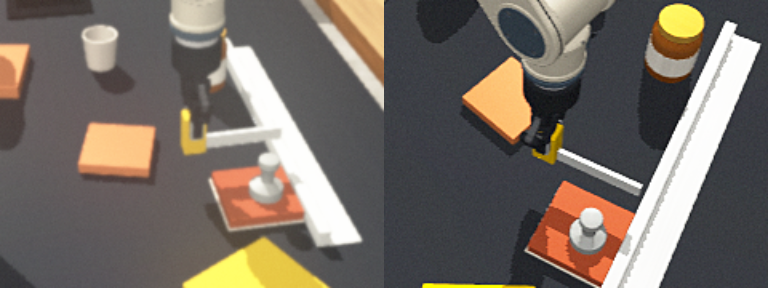

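The blade points at the strip, level and above the counter on the jar side of the bonded tile. Lowering it.

Emit:
{"method": "send_rows", "body": {
  "targets": [
    [0.2, 0, 2, -0.2],
    [0.2, 0, 4, -0.2],
    [0.3, 0, 5.5, -0.2],
    [0.3, 0, 6.2, -0.2],
    [0.3, 0, 6.2, -0.2]
  ]
}}

```text
t: 12.6
tool_pos: [0.535, -0.1088, 0.0575]
tool_rot: [0.002, 1.0, -0.003, 0.005]
ft_force: [0.0, 10.2, -3.6]
finger_gap: 0.0293
grasp_force: 51.1
```

Emit:
{"method": "send_rows", "body": {
  "targets": [
    [0, 0, 0.1, 0],
    [0, 0, 0.2, 0],
    [0, 0, 0.3, 0],
    [0, 0, 0.4, 0],
    [0, 0, 0.4, 0]
  ]
}}

```text
t: 13.1
tool_pos: [0.5362, -0.1085, 0.0546]
tool_rot: [0.002, 1.0, -0.003, 0.006]
ft_force: [-0.9, 9.4, 0.1]
finger_gap: 0.0293
grasp_force: 51.8
```

Emit:
{"method": "send_rows", "body": {
  "targets": [
    [0, 0.1, 0, 0],
    [0, 0.2, 0, 0],
    [0, 0.2, 0.15, 0],
    [0, 0.2, 0.3, 0],
    [0, 0.2, 0.3, 0]
  ]
}}

```text
t: 13.6
tool_pos: [0.5378, -0.1077, 0.0516]
tool_rot: [0.002, 1.0, -0.004, 0.007]
ft_force: [-0.4, -0.3, 1.0]
finger_gap: 0.0293
grasp_force: 51.8
```

```bash
python3 st.py
```

```text
13.6 [ 0.5378 -0.1077  0.0516] z [ 0.0139 -0.0075 -0.9999] yang 89.81506938532331 F [-0.4321 -0.3088  0.9959] j [-0.2171  0.6137  1.9054 -0.0076  0.6073 -1.7786]
```

Emit:
{"method": "send_rows", "body": {
  "targets": [
    [0, 0, 0, 0],
    [0, 0, 0, 0],
    [0, 0, 0, 0],
    [0, 0, 0, 0],
    [0, 0, 0, 0]
  ],
  "claw": 8.5
}}

```text
t: 14.1
tool_pos: [0.5378, -0.1073, 0.0515]
tool_rot: [0.001, 1.0, -0.004, 0.007]
ft_force: [0.4, 0.8, -0.3]
finger_gap: 0.085
grasp_force: 0.0
```

Emit:
{"method": "send_rows", "body": {
  "targets": [
    [0, 0, -2, 0],
    [0, 0, -5, 0],
    [0, 0, -9, 0],
    [0, 0, -12, 0],
    [0, 0, -12, 0]
  ]
}}

```text
t: 14.6
tool_pos: [0.5386, -0.1069, 0.1757]
tool_rot: [0.001, 1.0, -0.004, 0.011]
ft_force: [0.9, -0.3, -0.1]
finger_gap: 0.0851
grasp_force: 0.0
```

```bash
python3 st.py
python3 - <<'E'
from st import *
from h import *
from meas import corners
import cv2
go(.344,.010,.12,74.2)
p=r.camera_params("wrist");im=r.get_image("wrist");cv2.imwrite("pics/w3.png",im[:,:,::-1])
p2=r.camera_params("scene");im2=r.get_image("scene");cv2.imwrite("pics/c3.png",im2[:,:,::-1])
cv2.imwrite("pics/both3.png",np.hstack([im[:,120:520],cv2.resize(im2[150:330,260:440],(400,400))])[:,:,::-1])
E
```

```text
14.6 [ 0.5386 -0.1069  0.1757] z [ 0.0214 -0.009  -0.9997] yang 89.83658420976866 F [ 0.8575 -0.2989 -0.0816] j [-0.2155  0.4057  1.8666 -0.0056  0.8464 -1.7799]
shift [19.61 11.69  5.05] turn 15.64
```

View pics/both3.png

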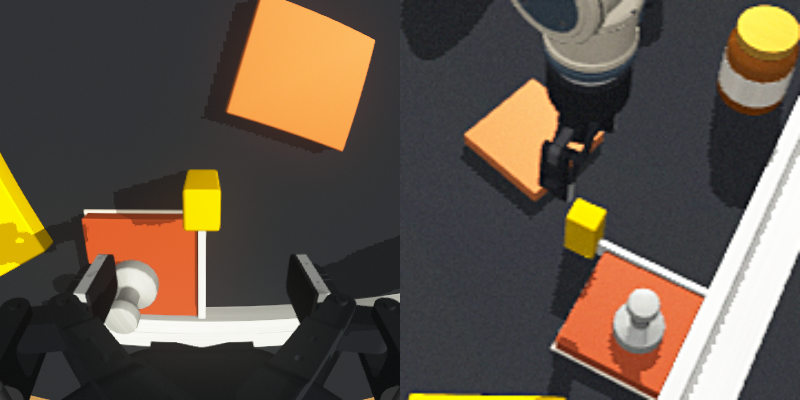

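The spacer stands upright with its blade along the bonded tile, the block at (202,200) in the wrist crop and the tip just short of the strip. Now I'll go behind the loose tile.

Emit:
{"method": "send_rows", "body": {
  "targets": [
    [4, 2.4, 0, 4],
    [8, 4.7, 0, 8],
    [12, 7, 0, 12],
    [16, 9.4, 0, 15.6],
    [19.6, 11.7, 0, 15.6]
  ],
  "claw": 7
}}

```text
t: 15.2
tool_pos: [0.3372, 0.0117, 0.1666]
tool_rot: [0.138, 0.99, -0.003, 0.006]
ft_force: [0.3, 1.0, -0.3]
finger_gap: 0.0696
grasp_force: 0.0
```

Emit:
{"method": "send_rows", "body": {
  "targets": [
    [0, 0, 1, 0],
    [0, 0, 2, 0],
    [0, 0, 3, 0],
    [0, 0, 4, 0],
    [0, 0, 4, 0]
  ]
}}

```text
t: 15.7
tool_pos: [0.3392, 0.0109, 0.1263]
tool_rot: [0.137, 0.991, -0.003, 0.005]
ft_force: [-0.4, 0.0, -0.1]
finger_gap: 0.0697
grasp_force: 0.0
```

```bash
python3 st.py;  python3 -c "
from st import *
go(.344,.01,.022,74.2)"
```

```text
15.7 [0.3392 0.0109 0.1263] z [ 0.009  -0.0073 -0.9999] yang 74.24007884658663 F [-0.4189  0.0186 -0.0676] j [ 0.0031  0.2503  2.3195 -0.0137  0.5629 -1.2812]
shift [-0.37  0.09 10.43] turn 0.04
```

Emit:
{"method": "send_rows", "body": {
  "targets": [
    [0, 0, 3, 0],
    [0, 0, 6, 0],
    [0, 0, 8.5, 0],
    [0, 0, 10.2, 0],
    [0, 0, 10.2, 0]
  ]
}}

```text
t: 16.2
tool_pos: [0.3409, 0.0101, 0.0243]
tool_rot: [0.137, 0.991, -0.003, 0.005]
ft_force: [0.3, 0.3, -0.6]
finger_gap: 0.0693
grasp_force: 0.0
```

Emit:
{"method": "send_rows", "body": {
  "targets": [
    [0, 0, 0.2, 0],
    [0, 0, 0.4, 0],
    [0, 0, 0.6, 0],
    [0, 0, 0.8, 0],
    [0, 0, 0.8, 0]
  ]
}}

```text
t: 16.7
tool_pos: [0.3427, 0.01, 0.0182]
tool_rot: [0.137, 0.991, -0.003, 0.008]
ft_force: [-0.2, 0.8, 0.8]
finger_gap: 0.0701
grasp_force: 0.0
```

Emit:
{"method": "send_rows", "body": {
  "targets": [
    [-0.8, 0, 0.2, 0],
    [-1.6, 0, 0.2, 0],
    [-2.4, 0, 0.2, 0],
    [-3.2, 0, 0.2, 0],
    [-4, 0, 0.2, 0]
  ]
}}

```text
t: 17.2
tool_pos: [0.3814, -0.0011, 0.0165]
tool_rot: [0.137, 0.991, -0.003, 0.007]
ft_force: [-2.7, 0.4, -1.5]
finger_gap: 0.0703
grasp_force: 0.9
```

```bash
python3 st.py;  python3 -c "
from st import *
go(.425,-.015,.016,90);go(.5,-.015,.016,90)"
```

```text
17.2 [ 0.3814 -0.0011  0.0165] z [ 0.0131 -0.0072 -0.9999] yang 74.22676231451688 F [-2.6861  0.4101 -1.4653] j [-0.0289  0.5767  2.2624 -0.0241  0.2893 -1.3014]
shift [-4.57 -0.16  0.12] turn -15.77
shift [-11.79   1.88   0.22] turn -15.77
```

Contact, with about 2.7 N of push. Next I'll push and turn.

Emit:
{"method": "send_rows", "body": {
  "targets": [
    [-0.9, 0, 0, -3.2],
    [-1.8, -0.1, 0, -6.4],
    [-2.7, -0.1, 0, -9.6],
    [-3.6, -0.1, 0.1, -12.8],
    [-4.6, -0.2, 0.1, -15.8]
  ]
}}

```text
t: 17.7
tool_pos: [0.4246, -0.0155, 0.0162]
tool_rot: [-0.001, 1.0, -0.004, 0.006]
ft_force: [-2.2, 0.8, -0.6]
finger_gap: 0.0698
grasp_force: 0.9
```

```bash
python3 st.py
python3 - <<'E'
from st import *
from h import *
import cv2
p=r.camera_params("side");im=r.get_image("side")
for c in blob(im,(5,110,120),(20,255,255))[:5]:
    h=cv2.approxPolyDP(cv2.convexHull(c),2.5,True)[:,0];print(h.tolist(),cast(p,h,.02)[:,:2].round(3).tolist())
E
```

```text
17.7 [ 0.4246 -0.0155  0.0162] z [ 0.0122 -0.0072 -0.9999] yang 90.15286195753941 F [-2.1647  0.81   -0.5796] j [-0.0602  0.5975  2.1713 -0.0182  0.3603 -1.6167]
[[639, 89], [591, 74], [475, 5], [475, 0], [639, 0]] [[1.967, 0.584], [1.876, 0.777], [1.912, 2.063], [1.974, 2.196], [3.104, 1.992]]
[[395, 89], [415, 74], [425, 76], [639, 302], [639, 384]] [[0.942, 0.766], [1.084, 0.918], [1.121, 0.887], [1.111, -0.475], [0.967, -0.653]]
[[235, 17], [259, 94], [196, 99], [197, 36], [206, 18]] [[0.301, 2.045], [0.365, 0.815], [0.107, 0.809], [0.08, 1.683], [0.122, 2.053]]
[[247, 148], [241, 181], [189, 180], [188, 173], [199, 148]] [[0.293, 0.364], [0.265, 0.164], [0.109, 0.197], [0.104, 0.238], [0.132, 0.393]]
[[357, 208], [343, 229], [308, 226], [310, 197], [342, 194]] [[0.58, -0.031], [0.522, -0.115], [0.433, -0.086], [0.459, 0.044], [0.553, 0.043]]
```

Emit:
{"method": "send_rows", "body": {
  "targets": [
    [-2, 0, 0, 0],
    [-4, 0, 0, 0],
    [-6, 0, 0.1, 0],
    [-8, 0, 0.1, 0],
    [-10, 0, 0.1, 0]
  ]
}}

```text
t: 18.25
tool_pos: [0.5251, -0.0153, 0.0165]
tool_rot: [0.0, 1.0, -0.004, 0.006]
ft_force: [-1.0, 0.1, -0.2]
finger_gap: 0.0701
grasp_force: 0.9
```

Emit:
{"method": "send_rows", "body": {
  "targets": [
    [-0.8, 0, 0, 0],
    [-1.6, 0, 0, 0],
    [-2.4, 0, 0, 0],
    [-2.8, 0, 0, 0],
    [-3.2, 0, 0, 0]
  ]
}}

```text
t: 18.75
tool_pos: [0.5566, -0.0152, 0.017]
tool_rot: [-0.0, 1.0, -0.004, 0.007]
ft_force: [-2.2, 0.9, -0.2]
finger_gap: 0.0704
grasp_force: 1.3
```

```bash
python3 st.py
```

```text
18.75 [ 0.5566 -0.0152  0.017 ] z [ 0.0132 -0.0072 -0.9999] yang 90.02690213720275 F [-2.2012  0.8649 -0.2459] j [-0.0453  0.6842  1.8862 -0.0125  0.5578 -1.606 ]
```

Small steps now, until the force rises against the strip.

Emit:
{"method": "send_rows", "body": {
  "targets": [
    [-0.1, 0, 0, 0],
    [-0.2, 0, 0, 0],
    [-0.3, 0, 0, 0],
    [-0.4, 0, 0, 0],
    [-0.5, 0, 0, 0]
  ]
}}

```text
t: 19.25
tool_pos: [0.5618, -0.0152, 0.0172]
tool_rot: [-0.0, 1.0, -0.004, 0.007]
ft_force: [-1.0, 0.7, -1.6]
finger_gap: 0.07
grasp_force: 0.9
```

Emit:
{"method": "send_rows", "body": {
  "targets": [
    [-0.1, 0, 0, 0],
    [-0.2, 0, 0, 0],
    [-0.3, 0, 0, 0],
    [-0.3, 0, 0, 0]
  ]
}}

```text
t: 19.65
tool_pos: [0.5621, -0.0151, 0.017]
tool_rot: [-0.0, 1.0, -0.004, 0.004]
ft_force: [-10.9, -0.6, 7.2]
finger_gap: 0.0698
grasp_force: 5.1
```

The tile is against the strip. I'll back off and go round to the jar side with the fingers shut.

Emit:
{"method": "send_rows", "body": {
  "targets": [
    [1, 0, 0, 0],
    [2, 0, 0, 0],
    [2, 0, -4, 0],
    [2, 0, -8, 0],
    [2, 0, -12, 0]
  ]
}}

```text
t: 20.15
tool_pos: [0.5428, -0.0143, 0.1381]
tool_rot: [-0.0, 1.0, -0.004, 0.007]
ft_force: [0.0, -0.2, 0.6]
finger_gap: 0.0702
grasp_force: 0.0
```

```bash
python3 st.py
python3 - <<'E'
from st import *
from h import *
import cv2
go(.632,.078,.14,90)
p=r.camera_params("wrist");im=r.get_image("wrist");cv2.imwrite("pics/w4.png",im[:,:,::-1])
for c in blob(im,(3,110,120),(22,255,255))[:4]:
    w=cast(p,c[:,0],.02,True)[:,:2].astype(np.float32);q=cv2.minAreaRect(cv2.convexHull(w));print(cv2.boundingRect(c),np.round(q[0],4),np.round(q[1],4),round(q[2],2))
p=r.camera_params("scene");im=r.get_image("scene")
cv2.imwrite("pics/c4.png",cv2.resize(im[150:340,280:480],None,fx=3,fy=3)[:,:,::-1])
E
```

```text
20.15 [ 0.5428 -0.0143  0.1381] z [ 0.0142 -0.0073 -0.9999] yang 90.03548639222369 F [ 0.0454 -0.2379  0.5877] j [-0.0448  0.4596  1.8943 -0.0095  0.7733 -1.6096]
shift [-8.93  9.22 -0.13] turn 0.04
(253, 225, 140, 113) [ 0.6288 -0.0145] [0.121  0.1276] 89.96
(109, 222, 107, 89) [ 0.6207 -0.1744] [0.1104 0.1203] 0.7
(518, 272, 74, 77) [0.686  0.2745] [0.1608 0.0908] 49.73
(0, 350, 72, 50) [ 1.0471 -0.8549] [0.1598 0.7797] 26.83
```

View pics/c4.png

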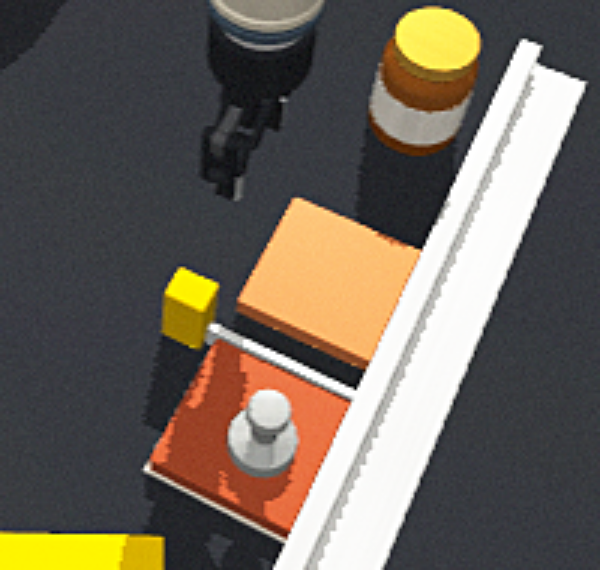

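The loose tile at crop (330,280) sits square against the strip, with the spacer's blade in the open joint. Next is the side push.

Emit:
{"method": "send_rows", "body": {
  "targets": [
    [-2.2, 2.3, 0, 0],
    [-4.4, 4.6, 0, 0],
    [-6.6, 6.9, 0, 0],
    [-8.9, 9.2, 0, 0],
    [-8.9, 9.2, 0, 0]
  ],
  "claw": 0,
  "force": 30
}}

```text
t: 20.75
tool_pos: [0.6348, 0.0803, 0.1372]
tool_rot: [-0.001, 1.0, -0.003, 0.009]
ft_force: [0.3, -1.0, -0.1]
finger_gap: -0.0
grasp_force: 0.0
```

Emit:
{"method": "send_rows", "body": {
  "targets": [
    [0, 0, 3, 0],
    [0, 0, 6, 0],
    [0, 0, 9, 0],
    [0, 0, 10.8, 0],
    [0, 0, 10.8, 0]
  ]
}}

```text
t: 21.25
tool_pos: [0.6311, 0.0763, 0.0266]
tool_rot: [-0.0, 1.0, -0.004, 0.004]
ft_force: [-0.5, -0.1, 0.7]
finger_gap: -0.0
grasp_force: 0.0
```

```bash
python3 st.py; python3 -c "
from st import *
go(.632,.045,.027,90)"
```

```text
21.25 [0.6311 0.0763 0.0266] z [ 0.0085 -0.0079 -0.9999] yang 90.02041534710003 F [-0.5162 -0.0955  0.6758] j [ 0.1055  0.7389  1.7001 -0.0136  0.6951 -1.4552]
shift [-0.09 -3.13 -0.02] turn 0.02
```

Emit:
{"method": "send_rows", "body": {
  "targets": [
    [0, -0.8, 0, 0],
    [0, -1.6, 0, 0],
    [0, -2.4, 0, 0],
    [0, -3.2, 0, 0],
    [0, -4, 0, 0]
  ]
}}

```text
t: 21.75
tool_pos: [0.6345, 0.0365, 0.031]
tool_rot: [-0.0, 1.0, -0.003, 0.008]
ft_force: [0.2, 5.2, 4.7]
finger_gap: -0.0
grasp_force: 3.3
```

Emit:
{"method": "send_rows", "body": {
  "targets": [
    [0, -0.1, 0, 0],
    [0, -0.2, 0, 0],
    [0, -0.3, 0, 0],
    [0, -0.4, 0, 0],
    [0, -0.5, 0, 0]
  ]
}}

```text
t: 22.25
tool_pos: [0.6345, 0.0324, 0.0309]
tool_rot: [-0.0, 1.0, -0.003, 0.008]
ft_force: [0.0, 6.2, 7.2]
finger_gap: -0.0
grasp_force: 4.1
```

Emit:
{"method": "send_rows", "body": {
  "targets": [
    [0, -0.1, 0.1, 0],
    [0, -0.2, 0.1, 0],
    [0, -0.3, 0.1, 0],
    [0, -0.3, 0.1, 0]
  ]
}}

```text
t: 22.65
tool_pos: [0.6349, 0.0301, 0.0307]
tool_rot: [-0.0, 1.0, -0.003, 0.008]
ft_force: [-2.3, 8.7, 12.8]
finger_gap: 0.0001
grasp_force: 6.6
```

```bash
python3 st.py
cat > gap.py <<'E'
from st import *
from h import *
import cv2,sys
for n in("side","scene"):
    p=r.camera_params(n);im=r.get_image(n);cv2.imwrite(f"pics/{n}_{sys.argv[1]}.png",im[:,:,::-1])
    for c in blob(im,(3,110,110),(20,255,255)):
        w=cast(p,c[:,0],.02,False)[:,:2]
        if .55<w[:,0].mean()<.7 and -.3<w[:,1].mean()<.15:
            h=cv2.approxPolyDP(cv2.convexHull(c),2.5,True)[:,0];print(n,h.tolist(),cast(p,h,.02)[:,:2].round(3).tolist())
E
python3 gap.py a; python3 -c "
import cv2,numpy as np
im=cv2.imread('pics/scene_a.png')[150:340,280:480];cv2.imwrite('pics/c5.png',cv2.resize(im,None,fx=3,fy=3))"
```

```text
22.65 [0.6349 0.0301 0.0307] z [ 0.0168 -0.0059 -0.9998] yang 90.02142204184584 F [-2.2545  8.7265 12.7649] j [ 0.0315  0.7299  1.7062 -0.0101  0.6889 -1.532 ]
side [[405, 225], [419, 251], [418, 256], [374, 261], [363, 228]] [[0.689, -0.127], [0.69, -0.232], [0.682, -0.249], [0.57, -0.247], [0.575, -0.12]]
side [[391, 197], [399, 214], [387, 220], [359, 223], [352, 208], [353, 198]] [[0.69, 0.004], [0.688, -0.078], [0.648, -0.098], [0.57, -0.097], [0.566, -0.029], [0.58, 0.018]]
side [[363, 177], [352, 177], [345, 170], [363, 174]] [[0.636, 0.121], [0.603, 0.127], [0.59, 0.17], [0.641, 0.137]]
scene [[352, 263], [396, 284], [375, 329], [330, 306]] [[0.576, -0.115], [0.692, -0.115], [0.692, -0.238], [0.579, -0.238]]
scene [[373, 223], [416, 241], [398, 279], [354, 258]] [[0.574, 0.016], [0.692, 0.018], [0.692, -0.101], [0.574, -0.1]]
```

View pics/c5.png

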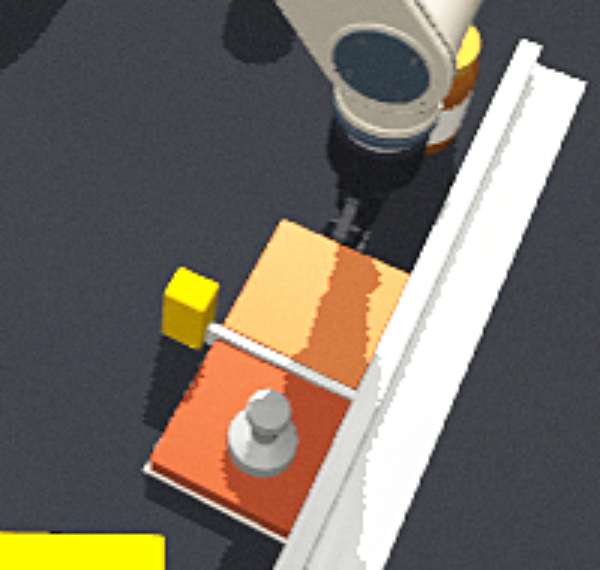

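The tile has almost closed on the blade. The vertical force suggests that the shut fingertips are dragging on the counter, so I'll raise a little and push on.

Emit:
{"method": "send_rows", "body": {
  "targets": [
    [0, 0, -0.5, 0],
    [0, 0, -0.8, 0],
    [0, -0.1, -0.8, 0],
    [0, -0.2, -0.8, 0],
    [0, -0.2, -0.8, 0]
  ]
}}

```text
t: 23.25
tool_pos: [0.6332, 0.0265, 0.0365]
tool_rot: [-0.0, 1.0, -0.004, 0.007]
ft_force: [1.5, 0.2, -0.3]
finger_gap: -0.0004
grasp_force: 0.0
```

Emit:
{"method": "send_rows", "body": {
  "targets": [
    [0, -0.1, 0, 0],
    [0, -0.2, 0, 0],
    [0, -0.2, 0, 0]
  ]
}}

```text
t: 23.55
tool_pos: [0.6334, 0.0249, 0.0367]
tool_rot: [-0.0, 1.0, -0.004, 0.007]
ft_force: [0.3, 0.7, -0.4]
finger_gap: 0.0001
grasp_force: 0.0
```

```bash
python3 gap.py b
python3 - <<'E'
import cv2
a=cv2.imread('pics/side_b.png')[150:270,300:450];cv2.imwrite('pics/c6.png',cv2.resize(a,None,fx=5,fy=5,interpolation=cv2.INTER_CUBIC)[:,:])
E
```

```text
side [[405, 225], [419, 251], [418, 256], [374, 261], [363, 228]] [[0.689, -0.127], [0.69, -0.232], [0.682, -0.249], [0.57, -0.247], [0.575, -0.12]]
side [[391, 197], [399, 215], [387, 220], [359, 223], [352, 208], [352, 199], [381, 195]] [[0.69, 0.004], [0.686, -0.082], [0.648, -0.098], [0.57, -0.097], [0.566, -0.029], [0.576, 0.014], [0.664, 0.018]]
side [[345, 171], [364, 175], [352, 177]] [[0.589, 0.164], [0.642, 0.131], [0.603, 0.127]]
scene [[352, 263], [396, 284], [376, 327], [330, 306]] [[0.576, -0.115], [0.692, -0.115], [0.693, -0.233], [0.579, -0.238]]
scene [[373, 223], [416, 241], [398, 279], [354, 258]] [[0.574, 0.016], [0.692, 0.018], [0.692, -0.101], [0.574, -0.1]]
```

View pics/c6.png

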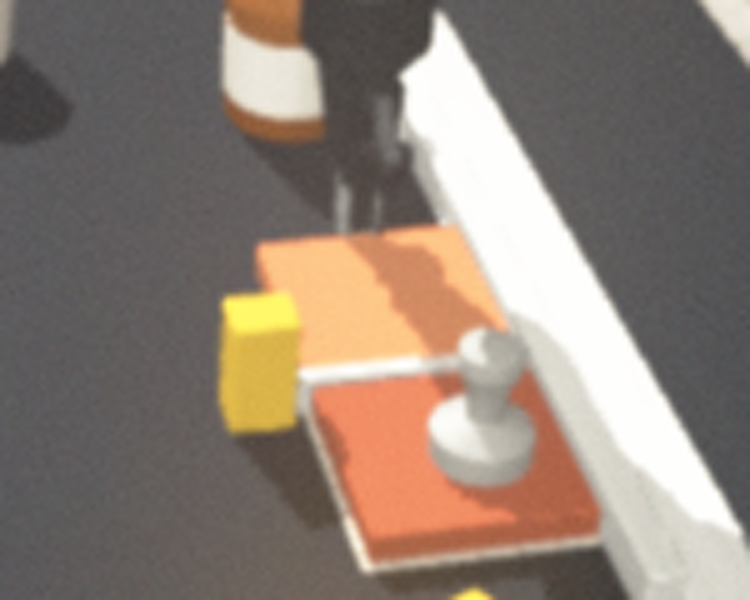

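The tile hasn't moved since the last look. The fingertip is just behind its far edge, at (360,232), and not on top of it. I'll lower 3 mm and keep pushing until the force rises.

Emit:
{"method": "send_rows", "body": {
  "targets": [
    [0, 0.2, 0.2, 0],
    [0, 0.2, 0.4, 0],
    [0, 0, 0.4, 0],
    [0, -0.1, 0.4, 0],
    [0, -0.2, 0.4, 0]
  ]
}}

```text
t: 24.15
tool_pos: [0.6333, 0.0231, 0.0327]
tool_rot: [-0.0, 1.0, -0.004, 0.007]
ft_force: [0.7, 2.1, -1.1]
finger_gap: -0.0001
grasp_force: 0.9
```

Emit:
{"method": "send_rows", "body": {
  "targets": [
    [0, -0.1, 0, 0],
    [0, -0.2, 0, 0],
    [0, -0.3, 0, 0],
    [0, -0.3, 0, 0]
  ]
}}

```text
t: 24.55
tool_pos: [0.6334, 0.0215, 0.0328]
tool_rot: [0.0, 1.0, -0.003, 0.007]
ft_force: [-0.6, 10.6, -2.3]
finger_gap: -0.0002
grasp_force: 5.3
```

Emit:
{"method": "send_rows", "body": {
  "targets": [
    [0, -0.1, 0, 0],
    [0, -0.2, 0, 0],
    [0, -0.2, 0, 0],
    [0, -0.2, 0, 0]
  ]
}}

```text
t: 24.95
tool_pos: [0.6334, 0.0212, 0.0328]
tool_rot: [0.0, 1.0, -0.002, 0.007]
ft_force: [-0.4, 19.3, -3.2]
finger_gap: -0.0
grasp_force: 9.7
```

```bash
python3 st.py; python3 gap.py c
```

```text
24.95 [0.6334 0.0212 0.0328] z [ 0.0137 -0.0036 -0.9999] yang 89.99391559805996 F [-0.4097 19.2526 -3.2389] j [ 0.0165  0.7254  1.7087 -0.006   0.6938 -1.5497]
side [[405, 225], [418, 256], [374, 261], [363, 228]] [[0.689, -0.127], [0.682, -0.249], [0.57, -0.247], [0.575, -0.12]]
side [[391, 197], [399, 214], [387, 220], [359, 223], [352, 208], [353, 199]] [[0.69, 0.004], [0.688, -0.078], [0.648, -0.098], [0.57, -0.097], [0.566, -0.029], [0.579, 0.013]]
side [[345, 171], [364, 176], [352, 177]] [[0.589, 0.164], [0.641, 0.126], [0.603, 0.127]]
scene [[352, 263], [396, 284], [375, 329], [330, 306]] [[0.576, -0.115], [0.692, -0.115], [0.692, -0.238], [0.579, -0.238]]
scene [[373, 224], [415, 242], [398, 279], [354, 258]] [[0.575, 0.013], [0.691, 0.014], [0.692, -0.101], [0.574, -0.1]]
```

The tile has closed on the blade: the force rises 9 N in 0.3 mm. I'll retreat and look down at the spacer.

Emit:
{"method": "send_rows", "body": {
  "targets": [
    [0, 0.5, 0, 0],
    [0, 1.5, 0, 0],
    [0, 1.5, -4, 0],
    [0, 1.5, -8, 0],
    [0, 1.5, -13, 0]
  ]
}}

```text
t: 25.55
tool_pos: [0.6306, 0.0339, 0.1628]
tool_rot: [-0.0, 1.0, -0.004, 0.005]
ft_force: [1.4, -0.5, 0.8]
finger_gap: 0.0
grasp_force: 0.0
```

Emit:
{"method": "send_rows", "body": {
  "targets": [
    [2, -3, 0, 0],
    [4, -6, 0, 0],
    [6, -9, 0, 0],
    [8, -12, 0, 0],
    [9.5, -14.5, 0, 0]
  ],
  "claw": 8.5
}}

```text
t: 26.05
tool_pos: [0.5355, -0.1125, 0.1628]
tool_rot: [-0.0, 1.0, -0.004, 0.007]
ft_force: [0.7, -0.2, 0.3]
finger_gap: 0.0726
grasp_force: 0.0
```

Emit:
{"method": "send_rows", "body": {
  "targets": [
    [0, 0, 0, 0],
    [0, 0, 0, 0]
  ]
}}

```text
t: 26.25
tool_pos: [0.5369, -0.1117, 0.1629]
tool_rot: [0.001, 1.0, -0.004, 0.007]
ft_force: [0.8, -0.2, 0.2]
finger_gap: 0.0849
grasp_force: 0.0
```

```bash
python3 st.py
cat > look.py <<'E'
from st import *
from h import *
import cv2,sys
p=r.camera_params("wrist");im=r.get_image("wrist");cv2.imwrite(f"pics/w_{sys.argv[1]}.png",im[:,:,::-1])
for n,lo,hi,z in(("blk",(20,120,190),(34,255,255),.07),("or",(3,110,110),(19,255,255),.02),("wh",(0,0,120),(180,60,255),.025)):
    for c in blob(im,lo,hi,k=1)[:5]:
        w=cast(p,c[:,0],z,True)[:,:2].astype(np.float32);q=cv2.minAreaRect(cv2.convexHull(w))
        if q[0][0]<.72 and abs(q[0][1])<.35 and q[0][0]>.3:print(n,cv2.boundingRect(c),np.round(q[0],4),np.round(q[1],4),round(q[2],2),"x",w[:,0].min(),w[:,0].max(),"y",w[:,1].min(),w[:,1].max())
E
python3 look.py 5
```

```text
26.25 [ 0.5369 -0.1117  0.1629] z [ 0.0144 -0.0075 -0.9999] yang 89.93330564360524 F [ 0.7849 -0.1851  0.2127] j [-0.2246  0.4267  1.8711 -0.0056  0.8281 -1.7906]
blk (31, 132, 131, 166) [ 0.552  -0.3318] [0.1291 0.1446] 26.94 x 0.46861476 0.6409151 y -0.42383015 -0.24868561
blk (308, 177, 39, 64) [ 0.5362 -0.1084] [0.0496 0.029 ] 0.02 x 0.5113447 0.5609829 y -0.12287848 -0.09384041
blk (585, 276, 45, 62) [0.6852 0.2757] [0.0926 0.0919] 54.87 x 0.62872887 0.73183036 y 0.22942595 0.32158238
or (329, 220, 122, 105) [ 0.6279 -0.045 ] [0.1189 0.1264] 89.35 x 0.5644719 0.6913188 y -0.10493205 0.014758064
or (201, 220, 121, 106) [ 0.6281 -0.1728] [0.1186 0.1254] 89.89 x 0.56533194 0.6909307 y -0.23204716 -0.11339038
or (573, 255, 44, 54) [0.6531 0.2752] [0.0886 0.0966] 32.93 x 0.62221026 0.7125473 y 0.22834563 0.33980983
wh (224, 241, 196, 114) [ 0.6606 -0.1132] [0.2207 0.1542] 89.75 x 0.5835175 0.73806113 y -0.22370422 -0.0029798737
wh (538, 237, 62, 53) [0.6286 0.1978] [0.1123 0.0678] 66.73 x 0.5891676 0.6651304 y 0.14138655 0.2622312
wh (519, 297, 52, 36) [0.7123 0.1912] [0.143  0.0378] 53.1 x 0.6735871 0.74072105 y 0.129798 0.25976443
wh (193, 255, 34, 48) [ 0.6281 -0.2315] [0.0171 0.0718] 61.68 x 0.60049635 0.6617601 y -0.25321475 -0.20695843
wh (416, 255, 35, 47) [0.6268 0.0042] [0.071  0.0156] 30.11 x 0.6000067 0.6594192 y -0.020354068 0.026253952
```

The tiles are 127.8 mm apart with a gap of about 8.5 mm, and the block is at y = -0.1084. I'll grasp the spacer.

```bash
python3 -c "
from st import *
go(.537,-.1087,.052,90)"
```

```text
shift [ 0.2   0.32 11.08] turn -0.0
```

Emit:
{"method": "send_rows", "body": {
  "targets": [
    [0.1, 0.3, 3, 0],
    [0.2, 0.3, 6, 0],
    [0.2, 0.3, 9, 0],
    [0.2, 0.3, 10.9, 0],
    [0.2, 0.3, 10.9, 0]
  ]
}}

```text
t: 26.8
tool_pos: [0.5353, -0.1075, 0.051]
tool_rot: [-0.001, 1.0, -0.003, 0.005]
ft_force: [0.0, 0.5, 0.2]
finger_gap: 0.0853
grasp_force: 0.0
```

Emit:
{"method": "send_rows", "body": {
  "targets": [
    [0, 0, 0, 0]
  ]
}}

```text
t: 26.9
tool_pos: [0.5369, -0.1082, 0.0535]
tool_rot: [-0.001, 1.0, -0.004, 0.007]
ft_force: [0.4, -0.8, -0.7]
finger_gap: 0.0853
grasp_force: 0.0
```

```bash
python3 st.py; python3 -c "
from st import *
go(.537,-.1087,.053,90)"
```

```text
26.9 [ 0.5369 -0.1082  0.0535] z [ 0.0135 -0.0072 -0.9999] yang 90.09956756268666 F [ 0.434  -0.8449 -0.6838] j [-0.2185  0.6097  1.9067 -0.0071  0.6105 -1.7853]
shift [-0.01 -0.05  0.05] turn 0.1
```

Close gently, starting from just wider than the block.

Emit:
{"method": "send_rows", "body": {
  "targets": [
    [0, -0.03, 0, 0],
    [0, -0.03, 0, 0],
    [0, -0.03, 0, 0],
    [0, -0.03, 0, 0],
    [0, -0.03, 0, 0]
  ],
  "claw": 3.4,
  "force": 20
}}

```text
t: 27.4
tool_pos: [0.5365, -0.1093, 0.0539]
tool_rot: [-0.0, 1.0, -0.004, 0.007]
ft_force: [0.1, -1.0, 0.4]
finger_gap: 0.0343
grasp_force: 0.0
```

Emit:
{"method": "send_rows", "body": {
  "targets": [
    [0, 0, 0, 0],
    [0, 0, 0, 0],
    [0, 0, 0, 0],
    [0, 0, 0, 0]
  ],
  "claw": 2.6
}}

```text
t: 27.8
tool_pos: [0.5363, -0.109, 0.0538]
tool_rot: [-0.0, 1.0, -0.004, 0.007]
ft_force: [-1.1, 2.1, 5.4]
finger_gap: 0.0297
grasp_force: 23.9
```

Emit:
{"method": "send_rows", "body": {
  "targets": [
    [0, 0, -0.1, 0],
    [0, 0, -0.25, 0],
    [0, 0, -0.25, 0]
  ]
}}

```text
t: 28.1
tool_pos: [0.5357, -0.109, 0.0557]
tool_rot: [-0.0, 1.0, -0.003, 0.006]
ft_force: [-1.4, 1.9, -1.5]
finger_gap: 0.0296
grasp_force: 23.2
```

Emit:
{"method": "send_rows", "body": {
  "targets": [
    [0.5, 0, 0, 0],
    [1.2, 0, 0, 0],
    [2, 0, 0, 0],
    [3, 0, 0, 0],
    [4, 0, -0.05, 0]
  ]
}}

```text
t: 28.6
tool_pos: [0.4951, -0.1092, 0.0559]
tool_rot: [-0.0, 1.0, -0.004, 0.007]
ft_force: [1.6, 2.9, -1.9]
finger_gap: 0.0303
grasp_force: 23.4
```

Emit:
{"method": "send_rows", "body": {
  "targets": [
    [1.2, 0, 0, 0],
    [2.4, 0, 0, 0],
    [3.6, 0, -0.05, 0],
    [4.8, 0, -0.05, 0],
    [6, 0, -0.1, 0]
  ]
}}

```text
t: 29.1
tool_pos: [0.4351, -0.1093, 0.0561]
tool_rot: [-0.0, 1.0, -0.004, 0.007]
ft_force: [1.6, 1.0, -2.4]
finger_gap: 0.03
grasp_force: 23.2
```

Emit:
{"method": "send_rows", "body": {
  "targets": [
    [1.2, 0, 0, 0],
    [2.4, 0, 0, 0],
    [3.6, 0, -0.05, 0],
    [4.5, 0, -0.05, 0],
    [4.5, 0, -0.05, 0]
  ]
}}

```text
t: 29.6
tool_pos: [0.3895, -0.1091, 0.0559]
tool_rot: [0.0, 1.0, -0.003, 0.006]
ft_force: [-0.3, -0.2, -1.0]
finger_gap: 0.0297
grasp_force: 22.5
```

```bash
python3 st.py; python3 look.py 6; python3 gap.py d
```

```text
29.6 [ 0.3895 -0.1091  0.0559] z [ 0.012  -0.0067 -0.9999] yang 89.99428694547927 F [-0.3076 -0.2031 -0.9521] j [-0.3006  0.4885  2.2134 -0.007   0.4262 -1.865 ]
blk (287, 219, 70, 122) [ 0.3844 -0.1092] [0.0292 0.0616] 89.98 x 0.35363716 0.41525817 y -0.12383439 -0.09463823
blk (15, 302, 97, 98) [ 0.4764 -0.3007] [0.0815 0.139 ] 27.22 x 0.4100492 0.5404903 y -0.37804234 -0.23981366
or (537, 374, 44, 26) [0.5825 0.1652] [0.0399 0.0752] 10.69 x 0.56395066 0.605355 y 0.12797004 0.20591088
wh (548, 383, 46, 17) [0.6134 0.2171] [0.1392 0.0293] 65.47 x 0.58205485 0.65558493 y 0.14779715 0.27431455
wh (268, 244, 20, 44) [ 0.4003 -0.1351] [0.0084 0.0298] 79.43 x 0.38636354 0.41525152 y -0.14094739 -0.12856834
wh (355, 244, 21, 45) [ 0.4003 -0.084 ] [0.0301 0.008 ] 12.28 x 0.38626012 0.4157424 y -0.091044806 -0.07819794
wh (316, 341, 13, 7) [ 0.4623 -0.1092] [0.0059 0.0081] 0.34 x 0.45940918 0.4652958 y -0.11325733 -0.10517622
side [[351, 200], [389, 196], [419, 251], [418, 256], [374, 261]] [[0.572, 0.009], [0.686, 0.009], [0.69, -0.232], [0.682, -0.249], [0.57, -0.247]]
side [[345, 171], [369, 173], [363, 177], [352, 177]] [[0.589, 0.164], [0.66, 0.14], [0.636, 0.121], [0.603, 0.127]]
scene [[375, 224], [415, 244], [373, 328], [330, 306], [330, 301]] [[0.58, 0.016], [0.693, 0.009], [0.688, -0.238], [0.579, -0.238], [0.573, -0.227]]
```

Emit:
{"method": "send_rows", "body": {
  "targets": [
    [0, 0, 0.1, 0],
    [0, 0, 0.2, 0],
    [0, 0, 0.3, 0],
    [0, 0, 0.3, 0]
  ]
}}

```text
t: 30.15
tool_pos: [0.3916, -0.1093, 0.0536]
tool_rot: [-0.0, 1.0, -0.004, 0.007]
ft_force: [-3.1, 0.6, 13.0]
finger_gap: 0.03
grasp_force: 24.5
```

Emit:
{"method": "send_rows", "body": {
  "targets": [
    [0, 0, 0, 0],
    [0, 0, 0, 0],
    [0, 0, 0, 0],
    [0, 0, 0, 0],
    [0, 0, 0, 0]
  ],
  "claw": 8.5
}}

```text
t: 30.65
tool_pos: [0.3913, -0.1093, 0.0529]
tool_rot: [-0.0, 1.0, -0.004, 0.007]
ft_force: [-0.1, 0.2, 0.8]
finger_gap: 0.0846
grasp_force: 0.0
```

Emit:
{"method": "send_rows", "body": {
  "targets": [
    [0, 0, -2, 0],
    [0, 0, -5, 0],
    [0, 0, -8, 0],
    [0, 0, -12, 0],
    [0, 0, -12, 0]
  ]
}}

```text
t: 31.15
tool_pos: [0.3922, -0.1092, 0.1769]
tool_rot: [-0.0, 1.0, -0.005, 0.011]
ft_force: [-0.1, 0.2, -0.4]
finger_gap: 0.0851
grasp_force: 0.0
```

Emit:
{"method": "send_rows", "body": {
  "targets": [
    [-3, 0, -1, 0],
    [-6, 0, -2, 0],
    [-9, 0, -3, 0],
    [-12, 0, -3, 0],
    [-15, 0, -3, 0]
  ]
}}

```text
t: 31.65
tool_pos: [0.5403, -0.108, 0.2046]
tool_rot: [-0.0, 1.0, -0.004, 0.007]
ft_force: [0.0, 0.3, -0.2]
finger_gap: 0.0847
grasp_force: 0.0
```

Emit:
{"method": "send_rows", "body": {
  "targets": [
    [0, 0, 0, 0],
    [0, 0, 0, 0]
  ]
}}

```text
t: 31.85
tool_pos: [0.5386, -0.1079, 0.2039]
tool_rot: [-0.0, 1.0, -0.003, 0.006]
ft_force: [-0.6, -0.6, 0.1]
finger_gap: 0.0852
grasp_force: 0.0
```

```bash
python3 st.py; python3 look.py 7; python3 gap.py e
python3 - <<'E'
import cv2,numpy as np
a=cv2.imread('pics/w_7.png')[100:400,160:520];b=cv2.imread('pics/scene_e.png')[190:340,300:440]
a=cv2.resize(a,(480,400));b=cv2.resize(b,(373,400),interpolation=cv2.INTER_CUBIC)[:,:320];cv2.imwrite('pics/f.png',np.hstack([a,b]))
E
```

```text
31.85 [ 0.5386 -0.1079  0.2039] z [ 0.0117 -0.0069 -0.9999] yang 90.05378856886819 F [-0.5617 -0.6386  0.1457] j [-0.2173  0.3688  1.8422 -0.0053  0.9177 -1.7859]
blk (49, 126, 125, 155) [ 0.5553 -0.3383] [0.1327 0.1465] 27.11 x 0.4693232 0.6459139 y -0.43256837 -0.25275418
blk (562, 261, 44, 56) [0.6743 0.257 ] [0.0876 0.0883] 42.83 x 0.6277983 0.71839523 y 0.21310982 0.30094063
blk (304, 13, 36, 39) [ 0.4004 -0.1091] [0.0284 0.0333] 89.94 x 0.3837289 0.4170364 y -0.12327293 -0.09488415
or (326, 206, 109, 97) [ 0.6285 -0.0444] [0.1248 0.12  ] 0.07 x 0.5661466 0.69094765 y -0.104496844 0.015566293
or (211, 206, 108, 97) [ 0.6287 -0.1727] [0.1192 0.1243] 89.77 x 0.56651497 0.6908625 y -0.23222429 -0.112908915
or (553, 240, 41, 45) [0.6415 0.2607] [0.0714 0.0882] 28.21 x 0.6176552 0.6912268 y 0.22106872 0.31641528
wh (212, 202, 208, 135) [ 0.652  -0.1086] [0.255  0.1819] 89.4 x 0.56039184 0.7427441 y -0.23694858 0.018116675
wh (459, 283, 101, 34) [0.7027 0.171 ] [0.2177 0.0499] 70.45 x 0.6765543 0.7438858 y 0.06423068 0.27190036
wh (520, 224, 58, 44) [0.6234 0.1955] [0.1017 0.0606] 66.57 x 0.5894083 0.65337646 y 0.14265124 0.2538759
wh (318, 60, 8, 131) [ 0.4829 -0.1094] [0.129  0.0071] 0.13 x 0.41841456 0.54740494 y -0.11276724 -0.105682835
side [[386, 195], [406, 225], [419, 251], [418, 256], [374, 261], [351, 200]] [[0.679, 0.016], [0.691, -0.128], [0.69, -0.232], [0.682, -0.249], [0.57, -0.247], [0.572, 0.009]]
scene [[373, 224], [415, 242], [375, 329], [330, 306]] [[0.575, 0.013], [0.691, 0.014], [0.692, -0.238], [0.579, -0.238]]
```

View pics/f.png

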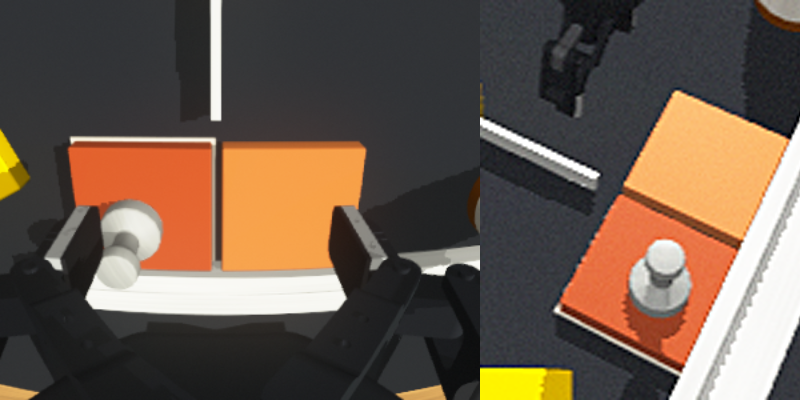

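The final view shows an even joint at (217,205), with the tiles 128.3 mm apart. They are square and level with each other against the strip. The spacer stands on the robot's side, its tip about 145 mm from the strip. I'll hand it in.

```bash
python3 -c "
from rig import r
print(r.sign_off())"
```

```text
the job is handed in; nothing more can be done
None
```

The job is handed in; no verdict came back. At the last look the loose tile was square against the strip beside the bonded tile with a gap of about 8.4 mm, and the spacer stood on the robot's side about 145 mm from the strip.

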